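Let the bonding-press ram down onto the slide

ROBOT

A 6-joint arm with a two-finger parallel gripper is mounted at the origin on the work surface. World frame = base frame: x ahead of the robot, y to its left, z up, the work surface at z = 0. Lengths are in mm, angles in rad, forces in N, time in s.
With the tool pointing down it reaches from about 400 to 925 mm from the base axis. Payload 12.5 kg.
Tool frame: the origin (TCP) lies midway between the tips of the shut fingers; the grasp point (between the pads) lies 19 mm behind it (env.pinch_z is the z of the grasp point in the tool frame, in mm); z points along the fingers, y is the line along which they close (so a half turn about z gives the same grasp; the last joint's range is limited). The gripper opens to 95 mm and grips with 3 to 60 N. Pads are 20 mm wide; open, the fingers measure 119 mm over their backs; the gripper's body (75 mm by 180 mm) begins 59 mm behind the grasp point.
Start: joints at [-1.451, 0.491, 1.559, -0, 1.092, -0.106], TCP at [139.951, -609.147, 214.661] pointing down, gripper open.
Joint ranges: [-3.1, 3.1], [-0.84, 2.19], [0.05, 2.79], [-1.13, 4.28], [0.06, 2.93], [-2.69, 2.69]. Speed limits (rad/s): [2.22, 2.22, 2.79, 3.14, 3.14, 3.14].

INTERFACE

Orientations are given as [roll, pitch, yaw] about the fixed x, y, z axes, in that order (R = Rz(yaw) Ry(pitch) Rx(roll)).
In Python, from cell import env, eyes gives the robot as it stands.
- The arm moves only by the shell command python3 -m inch 'ROWS'. ROWS is JSON, a list of rows, each a list of 3 entries, a list of its own where there are three numbers: the shift along the tool's x, y, z in units of 60 mm (1.0 is 60 mm), then the turn about the tool's z in units of 5 degrees (1.0 is 5 degrees), then the closure, from -1 (fully open) to 1 (shut). In form: [[[tx, ty, tz], turn, claw], ...]. A call has exactly 10 rows; each row shifts and turns the commanded pose from where the row before left it, along the tool's axes as they then stand; what a row does not reach is not made up. A row lasts 1/8 s, in which the tool goes at most 62.5 mm and 10.7 degrees, less where a joint would pass 70% of its speed; a pose out of reach is approached as far as the arm can. A call is refused whole if a number of a shift passes 1 or a number of a turn 1, either way. A call with a gripper value outside its range is refused whole. The fingers move at their own pace and stop on an object; the grip force is fixed at half the most. Time passes only in rows, so rows that do not move let the fingers close, or fill a call up. It gives the time, the measured TCP pose, the force, the opening and the grip force at its end, in the units of the state.
- env.state(): the state, without advancing time (a new reading comes with each control period).
- eyes.read_camera(name): name is "side" or "top"; returns a dict with "pixels" (480x640x3 uint8, red, green, blue), "fx", "fy", "cx", "cy" (pixels), "extrinsics" (4x4, takes a point from world to camera coordinates). Camera axes: x right, y down, z forward; pixel columns grow to the right and rows downward; lengths in mm; the calibration is good to about 2 mm. A picture is of the moment at which its call begins. There is no depth.
- env.job_done(): hands the job in; it is judged then, once.
Trained networks look in a picture, given as the dict that the camera call returned (one of the last four; its "shot" number tells which), for a name from the list of things; names that differ only in an ending like _2 or _b are one class to them, and where a whole thing is asked for, a point or a joint stands for the part that bears it (a point fixed in the world has none). Each returns a list of dicts, best first, with "score" (0 to 1); they miss things now and then, are a little off and sometimes report something else, mostly with a low value. They report only what shows in the picture. A call takes as long as a camera call.
- eyes.boxes_of(name, picture): "centre" ([row, column] in pixels, amid what is visible of it).
- eyes.cut_out(name, picture): "mask" (480x640 bool, what is visible of it) and "centre" ([row, column] in pixels, amid what is visible of it).
- eyes.spot_point(name, picture): "centre" ([row, column] in pixels: a listed point, or the origin of a listed thing).
The state is a dict: "t": time; "joints": joint angles; "qvel": joint speeds; "tau": joint torques, N m; "eef_pos": TCP position; "tcp_rot": TCP orientation; "ft_force": force on the tool from outside, world axes, zero at the start; "moment": the same for the moment, N m; "opening": opening from 0.0 (shut) to 1.0 (fully open); "grip_force": force on a finger pad.
Only numpy, scipy, OpenCV 4.12 (cv2) and the standard library are available. Lean on these libraries where they do the work, as an engineer would, in place of code of your own. Each camera call takes 0.05 s, during which the arm holds its last target. There are 200 camera calls.

TASK

Lower the press's ram onto the slide: throw the trip lever right over, take the crank and wind it a little counter-clockwise until the sprung pawl lets go, then, keeping hold of the crank, let it turn back slowly under the load until the ram sits on the slide with its own full weight. Don't force the crank back against the pawl, let the ram run down or drop, or drive it hard into the glass, and let go only once it is resting there; leave everything else on the bench where it is.

Things in the scene. Friction and masses are not known exactly. Their poses are not given: they have to be found in the camera images.
- press: fixed bench press; origin at table height near the middle of its grey base plate (180 x 410 x 12 mm), z up. In its frame: white gear case 110 x 110 mm, top at z 62 mm, round the crank's axis at (0, -110) mm; aluminium column 36 x 44 mm, top at z 294 mm, at (0, 70) mm; the ram's axis at (0, 145) mm. The crank is geared to the ram
- crank_axis (a point): point on the crank's vertical axis, at the height at which to grip the knob (127 mm above the table). The crank arm's top is at z 100 mm, its hub no higher than 105 mm
- crank (a joint): crank angle in rad, about 0 at the start; grows counter-clockwise from above (winds up: ram rises 20 mm a radian). Stops at +0.9 and -5.6, beyond what is needed. The ram's weight pulls it clockwise with 4 to 8 N at the knob; once the ram rests on the slide the pull vanishes, and turning on presses the ram into the slide with 2.75 times the force at the knob
- knob: black upright knob of the crank, 25 mm in diameter and 48 mm high (z 101 to 149 mm), 55 mm from the crank's axis; spins freely on its vertical pin, so it can be carried round without turning the gripper. Origin at its foot
- knob_grip (a point): centre of the knob at gripping height, 127 mm above the table
- trip (a joint): trip lever angle in rad: 0 holding, 0.75 fully thrown (stop); grows clockwise from above; stays where put, takes about 3 N at its pin. It carries the pawl on a spring: thrown, it draws the pawl outward, but under load the pawl stays hooked until the crank is wound some 0.1 to 0.2 rad counter-clockwise; then it snaps out and stays out
- trip_pin (a point): upright round steel pin at the free end of the trip lever, 12 mm in diameter, z 86 to 122 mm; the point is on its axis, 108 mm above the table. The lever's pivot is at (-34, -153) mm in the press's frame, the pin 72 mm from it (at (-34, -225) mm when holding); throwing moves the pin about 50 mm towards the press's -x side
- ram: steel ram of 1.25 to 2 kg on a white slide on the column; origin at the centre of the underside of its round foot, 40 mm across, about 146 mm above the table at the start. Only moves up and down, with the crank. Under it a glass slide lies on an aluminium carrier on a platen set at a different height each time: the glass is 54 to 94 mm above the table, not measured, to be found by feel
- oil_bottle: bystander: amber bottle 28 mm across, 62 mm high; origin under its centre
- dish: bystander: clear dish 90 mm across, 15 mm high; origin under its centre
- puck: bystander: amber resin puck 32 mm across, 18 mm high; origin under its centre
- slide_box: bystander: grey slide box 100 x 85 x 30 mm; origin under its centre
- counter: bystander: blue keypad counter 150 x 160 x 42 mm; origin under its centre
- brush: bystander: brush 170 mm long lying on the bench; origin under its centre
- beaker: bystander: glass beaker 68 mm across, 85 mm high; origin under its centre
- pawl: dark steel pawl, 38 mm long, on the lever's pivot, engaging a ratchet wheel (12 hooked teeth, 76 mm across, z 66 to 78 mm) under the crank arm; origin on the pivot, at table height. Turning the crank clockwise while it is engaged only jams it

How it is judged:
By the outcome, as a careful person would: the job done as asked, in the order asked, and still so for the second after the job is handed in, with the robot touching nothing.
It also fails if it takes over 72 s, if anything falls off the work surface, if the arm or the gripper's body presses on something with over 40 N, if the wrist force passes 120 N, or if a joint passes its speed limit or range.

## Working session

There is one attempt and no reset: what is moved stays moved. The work goes in short steps, Python scripts to look and compute and a shell command to move; the robot and the scene stay as the last step left them, time stands still between calls to the robot, and variables do not carry over. Pictures are saved under pics/ and viewed, at most 10 in all, crops included, and the job is handed in when it is done.

```bash
mkdir -p pics; ls; cat > h.py <<'E'
import numpy as np, cv2
from cell import env, eyes
def ray(pic,c):
    E=np.array(pic["extrinsics"]);R=E[:3,:3];t=E[:3,3]
    d=R.T@np.array([(c[1]-pic["cx"])/pic["fx"],(c[0]-pic["cy"])/pic["fy"],1.]);o=-R.T@t
    return o,d/np.linalg.norm(d)
def atz(pic,c,z):
    o,d=ray(pic,c);return o+d*(z-o[2])/d[2]
def tri(rs):
    A=sum(np.eye(3)-np.outer(d,d) for o,d in rs);b=sum((np.eye(3)-np.outer(d,d))@o for o,d in rs)
    return np.linalg.solve(A,b)
E
python3 - <<'E'
from h import *
P={n:eyes.read_camera(n) for n in("side","top")}
for n in P: cv2.imwrite(f"pics/{n}0.png",P[n]["pixels"][...,::-1])
for k,z in [("crank_axis",127),("knob_grip",127),("trip_pin",108),("press",0),("pawl",0),("knob",101)]:
    for n in P:
        r=eyes.spot_point(k,P[n])
        for q in r[:2]: print(k,n,round(q["score"],2),np.round(q["centre"]),np.round(atz(P[n],q["centre"],z),1))
s=env.state();print(s["eef_pos"],s["tcp_rot"],s["t"],s["ft_force"],env.pinch_z)
E
```

```text
pics
crank_axis side 0.73 [232. 353.] [535.6 -82.5 127. ]
crank_axis top 0.77 [270. 347.] [531.2 -94.4 127. ]
knob_grip side 0.65 [229. 328.] [593.5 -60.8 127. ]
knob_grip top 0.65 [253. 333.] [577.4 -57.2 127. ]
knob_grip top 0.33 [250. 475.] [ 588.2 -426.2  127. ]
trip_pin side 0.5 [221. 393.] [ 475.2 -185.6  108. ]
trip_pin top 0.66 [286. 389.] [ 494.  -204.8  108. ]
press side 0.59 [295. 327.] [545.   30.8   0. ]
press top 0.75 [275. 302.] [539.1  27.2   0. ]
press top 0.62 [224. 291.] [685.8  62.9   0. ]
knob side 0.57 [181. 387.] [ 566.  -339.6  101. ]
knob side 0.5 [240. 336.] [573.3 -60.9 101. ]
knob top 0.43 [256. 331.] [573.1 -52.8 101. ]
[ 139.94987626 -609.13974733  214.68575606] [ 3.14146993e+00 -7.23381341e-06  2.25797584e-01] 0.7 [ 1.01678133 -0.04404476 -0.78959478] -18.8
```

View pics/top0.png

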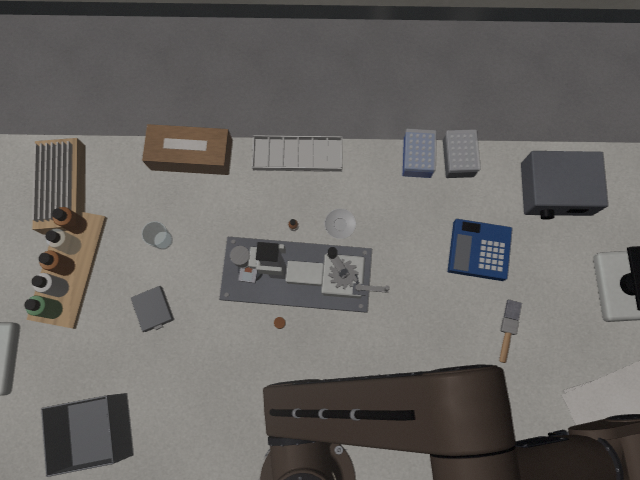

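View pics/side0.png

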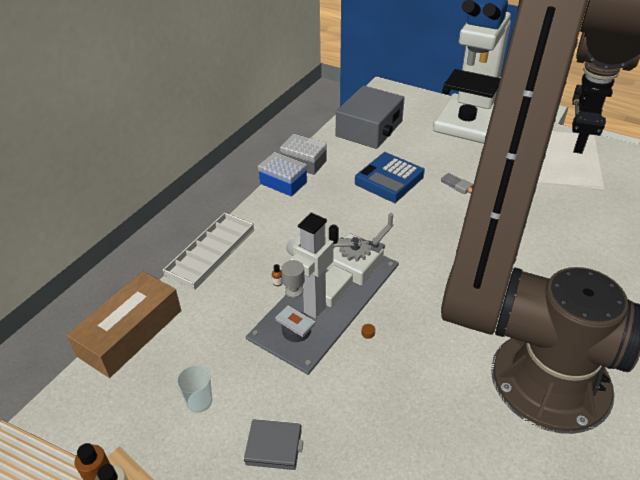

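The top view shows the press mid-table, with its base spanning columns 221–371 and rows 238–312. The knob is near (row 253, col 333) and the trip pin near (289, 387). The side view shows the knob at (233, 334) and the pin at (217, 391). I'll enlarge both to refine these.

```bash
python3 - <<'E'
from h import *
t=cv2.imread("pics/top0.png")[230:320,215:395];s=cv2.imread("pics/side0.png")[200:300,300:420]
cv2.imwrite("pics/tc.png",cv2.resize(t,(792,396),interpolation=cv2.INTER_CUBIC))
cv2.imwrite("pics/sc.png",cv2.resize(s,(720,600),interpolation=cv2.INTER_CUBIC))
E
```

```text
(no output)
```

View pics/tc.png

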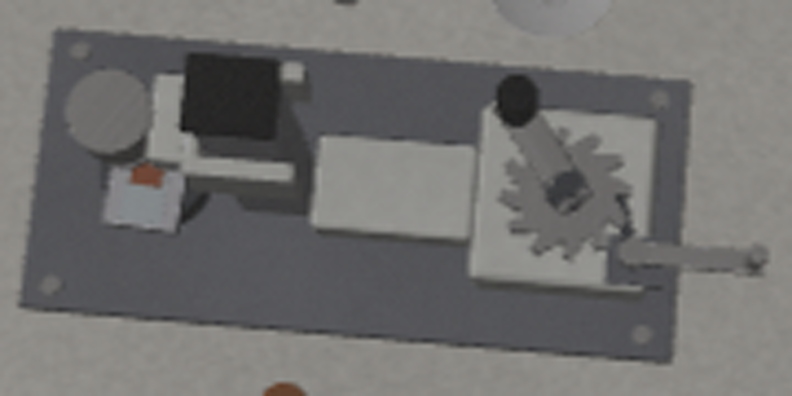

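View pics/sc.png

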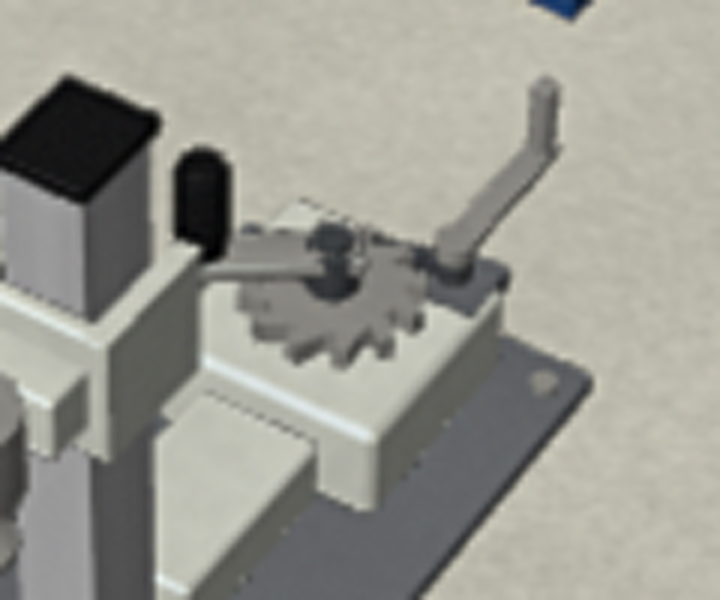

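The enlarged top view shows the base corners, the knob top at crop (516, 97) and the pin at (758, 257). The side crop shows the knob body centred at (203, 203) and the pin at (545, 115). Next I'll compute the poses from these.

```bash
python3 - <<'E'
from h import *
T=eyes.read_camera("top");S=eyes.read_camera("side")
tc=lambda u,v:(230+(v+.5)/4.4-.5,215+(u+.5)/4.4-.5); sc=lambda u,v:(200+(v+.5)/6-.5,300+(u+.5)/6-.5)
C=np.array([atz(T,tc(*p),12)[:2] for p in[(56,30),(692,80),(672,362),(20,305)]])
L=np.array([[90,205],[90,-205],[-90,-205],[-90,205]])
c=C.mean(0);Z=((C-c)@[1,1j]);W=L@[1,1j];yaw=np.angle((Z*W.conj()).sum())
print("press",c,yaw,np.linalg.norm(C[0]-C[1]),np.linalg.norm(C[1]-C[2]))
R=np.array([[np.cos(yaw),-np.sin(yaw)],[np.sin(yaw),np.cos(yaw)]])
pos=lambda x,y:c+R@[x,y]
print("axis",pos(0,-110),"pin model",pos(-34,-225),"pivot",pos(-34,-153))
print("hub top",atz(T,tc(569,189),103),"hub side",atz(S,sc(333,240),103))
print("knob top",atz(T,tc(517,99),147),"side",atz(S,sc(203,203),125),tri([ray(T,tc(517,98)),ray(S,sc(203,165))]))
print("pin top",atz(T,tc(757,258),118),"side",atz(S,sc(545,83),120),tri([ray(T,tc(757,258)),ray(S,sc(545,85))]))
for n,P in(("T",T),("S",S)):
  E=np.array(P["extrinsics"]);print(n,(-E[:3,:3].T@E[:3,3]).round())
for k,h in[("dish",8),("puck",9),("oil_bottle",31)]:
  for q in eyes.boxes_of(k,T)[:1]:print(k,q["score"],atz(T,q["centre"],h))
E
```

```text
press [540.96424552  43.21386018] -0.07005217308448104 407.7363167983802 179.939598008605
axis [533.26480734 -66.5163483 ] pin model [ 491.29878481 -178.85446717] pivot [ 496.33841707 -107.03105799]
hub top [529.52259967 -87.00017992 103.        ] hub side [529.79316554 -82.68960386 103.        ]
knob top [574.55038252 -55.41125563 147.        ] side [575.98668123 -55.01634214 125.        ] [575.76598301 -55.28697448 145.64852181]
pin top [ 487.65237303 -196.96221047  118.        ] side [ 488.85468863 -197.77519686  120.        ] [ 487.81201387 -196.63587751  120.02791669]
T [ 280.  -57. 1565.]
S [  40.  897. 1122.]
dish 0.73 [688.36553309 -74.74972006   8.        ]
puck 0.69 [400.14041961  74.46303141   9.        ]
oil_bottle 0.68 [635.49709263 429.64062115  31.        ]
```

```bash
python3 - <<'E'
from h import *
s=env.state();y0=s["tcp_rot"][2];p=np.array(s["eef_pos"])
dy=np.pi/2-y0;n=16;print("units",np.degrees(dy)/5)
ys=[y0+min(k*np.radians(5),dy) for k in range(n)]
z=sum(np.exp(1j*a) for a in ys)   # tool x=(c,s), tool y=(s,-c) -> x+iy: (tx - i ty)e^{ia}
d=(488-p[0])+1j*(-197-p[1]);w=d/z/60;print("tx,ty",w.real,-w.imag)
T=eyes.read_camera("top");S=eyes.read_camera("side")
for n,P,(r0,r1,c0,c1),k in(("t",T,(235,290,225,285),12),("s",S,(250,345,260,340),6)):
    cv2.imwrite(f"pics/g{n}.png",cv2.resize(P["pixels"][r0:r1,c0:c1,::-1],None,fx=k,fy=k,interpolation=cv2.INTER_CUBIC))
a=cv2.imread("pics/gt.png");b=cv2.imread("pics/gs.png");h=max(a.shape[0],b.shape[0]);h=600
a=cv2.resize(a,None,fx=.45,fy=.45) if 0 else a[:, :]
o=np.zeros((600,800,3),np.uint8);a=cv2.resize(a,(320,293));o[:293,:320]=a;o[:570,320:800]=b
cv2.imwrite("pics/g.png",o)
E
```

```text
units 15.412662694324492
tx,ty 0.6100763775329672 0.006594973579808966
```

View pics/g.png

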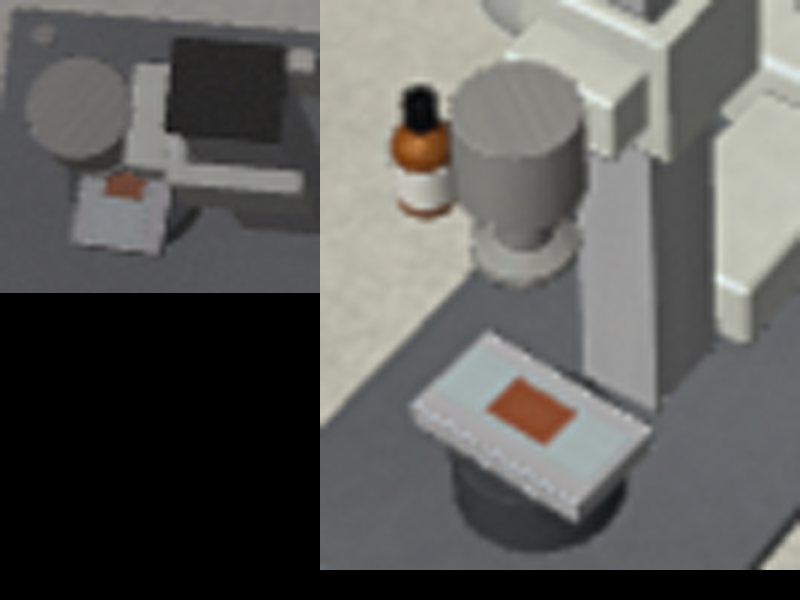

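The enlarged view shows the slide on its carrier. Its -x corners are at top crop (72, 242) and (162, 252), and at side crop (577, 512) and (652, 430), so the glass height can be triangulated.

```bash
python3 - <<'E'
from h import *
T=eyes.read_camera("top");S=eyes.read_camera("side")
t=lambda u,v:(235+(v+.5)/5.333-.5,225+(u+.5)/5.333-.5); s=lambda u,v:(250+(v+.5)/6-.5,260+(u-320+.5)/6-.5)
for a,b in[((72,242),(577,510)),((162,252),(652,430)),((107,193),(543,443)),((142,198),(577,410))]:
    print(tri([ray(T,t(*a)),ray(S,s(*b))]).round(1))
# orange centre assumed on ram axis
for z in(54,64,74,84,94): print(z,atz(S,s(532,411),z).round(1))
E
python3 -m inch '[[[0.61,0,0],-1,-1],[[0.61,0,0],-1,-1],[[0.61,0,0],-1,-1],[[0.61,0,0],-1,-1],[[0.61,0,0],-1,-1],[[0.61,0,0],-1,-1],[[0.61,0,0],-1,-1],[[0.61,0,0],-1,-1],[[0.61,0,0],-1,-1],[[0.61,0,0],-1,-1]]'
python3 -m inch '[[[0.61,0,0],-1,-1],[[0.61,0,0],-1,-1],[[0.61,0,0],-1,-1],[[0.61,0,0],-1,-1],[[0.61,0,0],-1,-1],[[0.61,0,0],-0.41,-1],[[0,0,0.1],0,-1],[[0,0,0.2],0,-1],[[0,0,0.2],0,-1],[[0,0,0],0,-1]]'
```

```text
[514.  197.6  47.2]
[509.1 151.6  48. ]
[539.  180.4  52.6]
[535.7 162.   54.8]
54 [549.9 170.1  54. ]
64 [545.1 176.9  64. ]
74 [540.4 183.7  74. ]
84 [535.6 190.5  84. ]
94 [530.8 197.3  94. ]
t: 2.4
eef_pos: [429.6, -402.6, 214.6]
tcp_rot: [3.141, 0.0, 1.101]
ft_force: [1.1, -0.1, 0.1]
opening: 1.0
grip_force: 0.0
t: 3.65
eef_pos: [483.0, -193.8, 183.3]
tcp_rot: [-3.14, -0.001, 1.569]
ft_force: [0.8, -0.2, -0.0]
opening: 1.001
grip_force: 0.0
```

```bash
python3 -m inch '[[[-0.05,0.08,0],0,-1],[[0,0,0.4],0,-1],[[0,0,0.4],0,-1],[[0,0,0.4],0,-1],[[0,0,0.3],0,-1],[[0,0,0],0,-1],[[0,0,0],0,-1],[[0,0,0],0,-1],[[0,0,0],0,0],[[0,0,0],0,0]]'
python3 - <<'E'
from h import *
T=eyes.read_camera("top");S=eyes.read_camera("side")
a=T["pixels"][240:320,340:460,::-1];b=S["pixels"][170:270,310:430,::-1]
o=np.zeros((500,800,3),np.uint8);o[:267,:400]=cv2.resize(a,(400,267));o[:333,400:]=cv2.resize(b,(400,333))
cv2.imwrite("pics/p1.png",o[:340])
E
```

```text
t: 4.9
eef_pos: [488.4, -196.4, 94.9]
tcp_rot: [3.141, 0.0, 1.571]
ft_force: [-0.8, -0.7, 1.2]
opening: 0.849
grip_force: 0.0
```

View pics/p1.png

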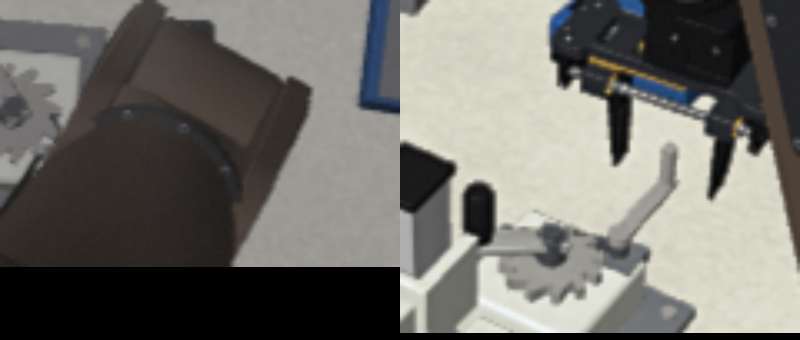

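The side crop shows the two fingertips at crop x 615 and 712, straddling the pin at 667, at the right height. I'll close on it.

```bash
python3 -m inch '[[[0,0,0],0,1],[[0,0,0],0,1],[[0,0,0],0,1],[[0,0,0],0,1],[[0,0,0],0,1],[[0,0,0],0,1],[[0,0,0],0,1],[[0,0,0],0,1],[[0,0,0],0,1],[[0,0,0],0,1]]'
```

```text
t: 6.25
eef_pos: [488.4, -196.4, 94.6]
tcp_rot: [3.141, 0.0, 1.571]
ft_force: [0.6, 0.6, -0.1]
opening: 0.118
grip_force: 30.0
```

```bash
python3 -m inch '[[[0.013,-0.09,0],0,1],[[0.013,-0.09,0],0,1],[[0.026,-0.087,0],0,1],[[0.026,-0.087,0],0,1],[[0.038,-0.082,0],0,1],[[0.038,-0.082,0],0,1],[[0.05,-0.075,0],0,1],[[0.05,-0.075,0],0,1],[[0.06,-0.066,0],0,1],[[0.06,-0.066,0],0,1]]'
```

```text
t: 7.5
eef_pos: [441.2, -175.0, 94.8]
tcp_rot: [3.138, 0.002, 1.57]
ft_force: [17.1, -19.3, -15.1]
opening: 0.121
grip_force: 30.0
```

```bash
python3 -m inch '[[[0.005,-0.005,0],0,1],[[0,0,0],0,1],[[0,0,0],0,1],[[0,0,0],0,0],[[0,0,0],0,0],[[0,0,0],0,0],[[0,0,-0.5],0,0],[[0,0,-0.7],0,0],[[0,0,-0.5],0,0],[[0,0,0],0,0]]'
python3 - <<'E'
from h import *
S=eyes.read_camera("side");T=eyes.read_camera("top")
for q in eyes.spot_point("trip_pin",S)[:2]:print(q["score"],q["centre"],atz(S,q["centre"],108))
b=S["pixels"][170:290,300:460,::-1]
cv2.imwrite("pics/p2.png",cv2.resize(b,(640,480),interpolation=cv2.INTER_CUBIC))
E
```

```text
t: 8.75
eef_pos: [440.5, -173.8, 198.4]
tcp_rot: [3.138, 0.002, 1.571]
ft_force: [-0.0, -0.3, -0.3]
opening: 0.5
grip_force: 0.0
0.53 [229.0, 405.5] [ 435.22059951 -174.84381532  108.        ]
```

View pics/p2.png

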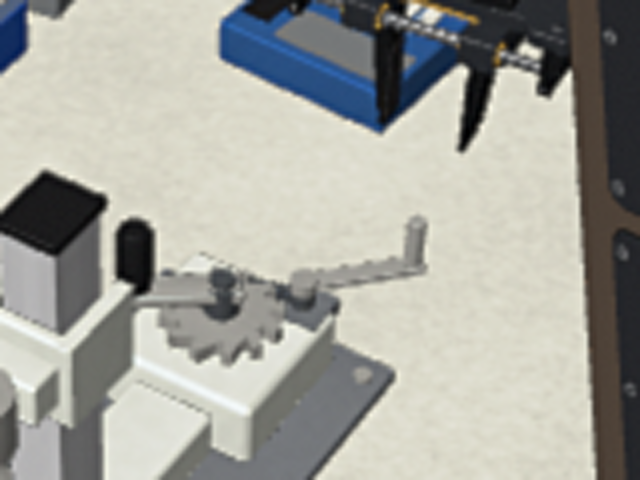

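The lever is thrown: its pin is now at crop (415, 240), about (440, -174), against its stop. Next I'll move over the knob.

```bash
python3 -m inch '[[[0.395,0.45,0],0,0],[[0.395,0.45,0],0,0],[[0.395,0.45,0],0,0],[[0.395,0.45,0],0,0],[[0.395,0.45,0],0,0],[[0,0,0],0,0],[[0,0,0.3],0,0],[[0,0,0],0,0],[[0,0,0],0,0],[[0,0,0],0,0]]'
python3 - <<'E'
from h import *
S=eyes.read_camera("side")
for q in eyes.spot_point("knob_grip",S)[:2]:print(q["score"],q["centre"],atz(S,q["centre"],127))
E
```

```text
t: 10.15
eef_pos: [575.0, -55.4, 179.1]
tcp_rot: [3.141, 0.0, 1.57]
ft_force: [-0.2, -1.0, 1.4]
opening: 0.498
grip_force: 0.0
0.71 [231.2, 329.0] [588.36288787 -54.81139385 127.        ]
```

```bash
python3 -m inch '[[[0,0,0.3],0,0],[[0,0,0.3],0,0],[[0,0,0.3],0,0],[[0,0,0.25],0,0],[[0,0,0],0,1],[[0,0,0],0,1],[[0,0,0],0,1],[[0,0,0],0,1],[[0,0,0],0,1],[[0,0,0],0,1]]'
```

```text
t: 11.5
eef_pos: [576.4, -55.4, 110.4]
tcp_rot: [3.138, 0.001, 1.57]
ft_force: [5.6, 0.5, -2.2]
opening: 0.254
grip_force: 30.0
```

```bash
python3 -m inch '[[[0.023,-0.0165,0],0,1],[[0.023,-0.0165,0],0,1],[[0.023,-0.0165,0],0,1],[[0.023,-0.0165,0],0,1],[[0.021,-0.0194,0],0,1],[[0.021,-0.0194,0],0,1],[[0.021,-0.0194,0],0,1],[[0.021,-0.0194,0],0,1],[[0,0,0],0,1],[[0,0,0],0,1]]'
python3 - <<'E'
from h import *
S=eyes.read_camera("side")
b=S["pixels"][190:270,310:430,::-1]
cv2.imwrite("pics/p3.png",cv2.resize(b,(720,480),interpolation=cv2.INTER_CUBIC))
s=env.state();print(s["ft_force"],s["eef_pos"])
E
```

```text
t: 12.75
eef_pos: [567.5, -45.3, 110.4]
tcp_rot: [3.138, 0.001, 1.571]
ft_force: [3.6, -3.6, -2.2]
opening: 0.258
grip_force: 30.0
[ 4.28152845 -4.57943291 -1.11028038] [567.54003407 -45.29990372 110.38084135]
```

View pics/p3.png

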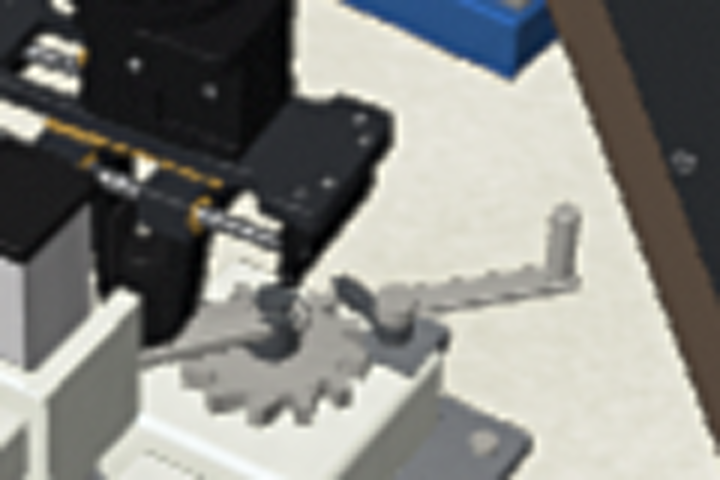

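The pawl at crop (350, 295) now stands clear of the ratchet. The knob pulls about 6 N clockwise against the gripper, so the hand is carrying the load. I'll print the row table for winding back.

```bash
cat > pl.py <<'E'
import sys,numpy as np
phi,step,n=map(float,sys.argv[1:4]);per=int(sys.argv[4]) if len(sys.argv)>4 else 2
for k in range(int(n)):
    a,b=phi-k*step*per,phi-(k+1)*step*per
    dx,dy=54.8*(np.cos(b)-np.cos(a)),54.8*(np.sin(b)-np.sin(a))
    print(("" if k%5 else "\n"),f"{a:.2f}->{b:.2f} [{dy/60/per:.3f},{dx/60/per:.3f}]",end=" ")
E
cat > ck.py <<'E'
from h import *
s=env.state();p=np.array(s["eef_pos"])[:2]-[530,-84.5];f=np.array(s["ft_force"]);a=np.arctan2(p[1],p[0])
print("phi %.3f r %.1f cwF %.1f radF %.1f fz %.1f t %.1f"%(a,np.hypot(*p),f[0]*np.sin(a)-f[1]*np.cos(a),f[0]*np.cos(a)+f[1]*np.sin(a),f[2],s["t"]))
E
python3 ck.py; python3 pl.py 0.808 0.02 5; python3 pl.py 0.608 0.04 50
```

```text
phi 0.807 r 54.3 cwF 6.3 radF -0.3 fz -1.1 t 12.8

 0.81->0.77 [-0.013,0.013]  0.77->0.73 [-0.013,0.012]  0.73->0.69 [-0.014,0.012]  0.69->0.65 [-0.014,0.011]  0.65->0.61 [-0.015,0.011] 
 0.61->0.53 [-0.031,0.020]  0.53->0.45 [-0.032,0.017]  0.45->0.37 [-0.034,0.014]  0.37->0.29 [-0.035,0.012]  0.29->0.21 [-0.035,0.009] 
 0.21->0.13 [-0.036,0.006]  0.13->0.05 [-0.036,0.003]  0.05->-0.03 [-0.037,0.000]  -0.03->-0.11 [-0.036,-0.003]  -0.11->-0.19 [-0.036,-0.006] 
 -0.19->-0.27 [-0.036,-0.008]  -0.27->-0.35 [-0.035,-0.011]  -0.35->-0.43 [-0.034,-0.014]  -0.43->-0.51 [-0.033,-0.017]  -0.51->-0.59 [-0.031,-0.019] 
 -0.59->-0.67 [-0.029,-0.022]  -0.67->-0.75 [-0.028,-0.024]  -0.75->-0.83 [-0.026,-0.026]  -0.83->-0.91 [-0.023,-0.028]  -0.91->-0.99 [-0.021,-0.030] 
 -0.99->-1.07 [-0.019,-0.031]  -1.07->-1.15 [-0.016,-0.033]  -1.15->-1.23 [-0.014,-0.034]  -1.23->-1.31 [-0.011,-0.035]  -1.31->-1.39 [-0.008,-0.036] 
 -1.39->-1.47 [-0.005,-0.036]  -1.47->-1.55 [-0.002,-0.036]  -1.55->-1.63 [0.001,-0.037]  -1.63->-1.71 [0.004,-0.036]  -1.71->-1.79 [0.007,-0.036] 
 -1.79->-1.87 [0.009,-0.035]  -1.87->-1.95 [0.012,-0.034]  -1.95->-2.03 [0.015,-0.033]  -2.03->-2.11 [0.018,-0.032]  -2.11->-2.19 [0.020,-0.031] 
 -2.19->-2.27 [0.022,-0.029]  -2.27->-2.35 [0.025,-0.027]  -2.35->-2.43 [0.027,-0.025]  -2.43->-2.51 [0.029,-0.023]  -2.51->-2.59 [0.030,-0.020] 
 -2.59->-2.67 [0.032,-0.018]  -2.67->-2.75 [0.033,-0.015]  -2.75->-2.83 [0.034,-0.013]  -2.83->-2.91 [0.035,-0.010]  -2.91->-2.99 [0.036,-0.007] 
 -2.99->-3.07 [0.036,-0.004]  -3.07->-3.15 [0.037,-0.001]  -3.15->-3.23 [0.036,0.002]  -3.23->-3.31 [0.036,0.005]  -3.31->-3.39 [0.036,0.008]
```

```bash
python3 -m inch '[[[-0.013,0.013,0],0,1],[[-0.013,0.013,0],0,1],[[-0.013,0.012,0],0,1],[[-0.013,0.012,0],0,1],[[-0.014,0.012,0],0,1],[[-0.014,0.012,0],0,1],[[-0.014,0.011,0],0,1],[[-0.014,0.011,0],0,1],[[-0.015,0.011,0],0,1],[[-0.015,0.011,0],0,1]]' >/dev/null; python3 ck.py
```

```text
phi 0.604 r 54.6 cwF 5.7 radF 2.7 fz -3.8 t 14.1
```

```bash
python3 -m inch '[[[-0.016,0.010,0],0,1],[[-0.016,0.010,0],0,1],[[-0.016,0.010,0],0,1],[[-0.016,0.009,0],0,1],[[0,0,0],0,1],[[-0.016,0.009,0],0,1],[[-0.016,0.009,0],0,1],[[-0.016,0.008,0],0,1],[[-0.016,0.008,0],0,1],[[0,0,0],0,1]]' >/dev/null; python3 ck.py
```

```text
phi 0.437 r 55.0 cwF 5.9 radF 6.0 fz -5.0 t 15.3
```

```bash
python3 -m inch '[[[-0.033,0.019,0],0,1],[[-0.033,0.019,0],0,1],[[-0.035,0.012,0],0,1],[[-0.035,0.012,0],0,1],[[-0.035,0.009,0],0,1],[[-0.035,0.009,0],0,1],[[-0.036,0.006,0],0,1],[[-0.036,0.006,0],0,1],[[-0.036,0.003,0],0,1],[[-0.036,0.003,0],0,1]]' >/dev/null; python3 ck.py
python3 -m inch '[[[-0.037,0.000,0],0,1],[[-0.037,0.000,0],0,1],[[-0.036,-0.003,0],0,1],[[-0.036,-0.003,0],0,1],[[-0.036,-0.006,0],0,1],[[-0.036,-0.006,0],0,1],[[-0.036,-0.008,0],0,1],[[-0.036,-0.008,0],0,1],[[-0.035,-0.011,0],0,1],[[-0.035,-0.011,0],0,1]]' >/dev/null; python3 ck.py
```

```text
phi 0.034 r 55.8 cwF 5.3 radF 8.1 fz -4.6 t 16.6
phi -0.369 r 56.5 cwF 5.4 radF 11.6 fz -5.4 t 17.8
```

```bash
cat > ck.py <<'E'
# status in the fitted crank frame; with an argument: 10 rows for that many rad clockwise (5 pairs)
from h import *
import sys
A=np.array([531.1,-86.5]);s=env.state();q=np.array(s["eef_pos"])[:2];p=q-A;f=np.array(s["ft_force"]);a=np.arctan2(p[1],p[0])
print("phi %.3f r %.1f cwF %.1f radF %.1f fz %.1f t %.1f z %.1f"%(a,np.hypot(*p),f[0]*np.sin(a)-f[1]*np.cos(a),f[0]*np.cos(a)+f[1]*np.sin(a),f[2],s["t"],s["eef_pos"][2]))
if len(sys.argv)>1:
    D=float(sys.argv[2]) if len(sys.argv)>2 else 0
    c=p-f[:2]/10; a0=np.arctan2(c[1],c[0]); r0=np.hypot(*c)
    g=a0-np.linspace(0,float(sys.argv[1]),6); r=np.linspace(r0,55,6)
    P=np.c_[r*np.cos(g),r*np.sin(g)]
    print(*["[%.3f,%.3f]"%(d[1]/120,d[0]/120) for d in np.diff(P,axis=0)])
E
python3 ck.py .4
```

```text
phi -0.342 r 54.8 cwF 5.7 radF 11.4 fz -5.4 t 17.8 z 110.5
[-0.034,-0.011] [-0.033,-0.014] [-0.032,-0.016] [-0.031,-0.019] [-0.030,-0.022]
```

```bash
python3 -m inch '[[[-0.034,-0.011,0],0,1],[[-0.034,-0.011,0],0,1],[[-0.033,-0.014,0],0,1],[[-0.033,-0.014,0],0,1],[[-0.032,-0.016,0],0,1],[[-0.032,-0.016,0],0,1],[[-0.031,-0.019,0],0,1],[[-0.031,-0.019,0],0,1],[[-0.030,-0.022,0],0,1],[[-0.030,-0.022,0],0,1]]' >/dev/null; python3 ck.py .45
```

```text
phi -0.749 r 54.9 cwF 5.4 radF 6.8 fz -1.2 t 19.1 z 110.4
[-0.030,-0.028] [-0.027,-0.030] [-0.024,-0.033] [-0.021,-0.035] [-0.018,-0.037]
```

```bash
python3 -m inch '[[[-0.030,-0.028,0],0,1],[[-0.030,-0.028,0],0,1],[[-0.027,-0.030,0],0,1],[[-0.027,-0.030,0],0,1],[[-0.024,-0.033,0],0,1],[[-0.024,-0.033,0],0,1],[[-0.021,-0.035,0],0,1],[[-0.021,-0.035,0],0,1],[[-0.018,-0.037,0],0,1],[[-0.018,-0.037,0],0,1]]' >/dev/null; python3 ck.py .45
```

```text
phi -1.205 r 54.9 cwF 5.7 radF 4.9 fz 1.9 t 20.3 z 110.4
[-0.014,-0.038] [-0.011,-0.040] [-0.007,-0.040] [-0.003,-0.041] [0.000,-0.041]
```

```bash
python3 -m inch '[[[-0.014,-0.038,0],0,1],[[-0.014,-0.038,0],0,1],[[-0.011,-0.040,0],0,1],[[-0.011,-0.040,0],0,1],[[-0.007,-0.040,0],0,1],[[-0.007,-0.040,0],0,1],[[-0.003,-0.041,0],0,1],[[-0.003,-0.041,0],0,1],[[0,-0.041,0],0,1],[[0,-0.041,0],0,1]]' >/dev/null; python3 ck.py .45
```

```text
phi -1.661 r 55.0 cwF 4.5 radF 3.4 fz 4.8 t 21.6 z 110.3
[0.005,-0.041] [0.008,-0.040] [0.012,-0.039] [0.015,-0.038] [0.019,-0.037]
```

```bash
python3 -m inch '[[[0.005,-0.041,0],0,1],[[0.005,-0.041,0],0,1],[[0.008,-0.040,0],0,1],[[0.008,-0.040,0],0,1],[[0.012,-0.039,0],0,1],[[0.012,-0.039,0],0,1],[[0.015,-0.038,0],0,1],[[0.015,-0.038,0],0,1],[[0.019,-0.037,0],0,1],[[0.019,-0.037,0],0,1]]' >/dev/null; python3 ck.py .4
```

```text
phi -2.116 r 55.0 cwF 5.1 radF 0.6 fz 5.9 t 22.8 z 110.3
[0.020,-0.031] [0.022,-0.029] [0.025,-0.027] [0.027,-0.025] [0.029,-0.023]
```

```bash
python3 -m inch '[[[0.020,-0.031,0],0,1],[[0.020,-0.031,0],0,1],[[0.022,-0.029,0],0,1],[[0.022,-0.029,0],0,1],[[0.025,-0.027,0],0,1],[[0.025,-0.027,0],0,1],[[0.027,-0.025,0],0,1],[[0.027,-0.025,0],0,1],[[0.029,-0.023,0],0,1],[[0.029,-0.023,0],0,1]]' >/dev/null; python3 ck.py .35
```

```text
phi -2.519 r 55.0 cwF 5.8 radF 2.6 fz 6.5 t 24.1 z 110.3
[0.026,-0.018] [0.027,-0.016] [0.029,-0.015] [0.029,-0.013] [0.030,-0.010]
```

```bash
python3 -m inch '[[[0.026,-0.018,0],0,1],[[0.026,-0.018,0],0,1],[[0.027,-0.016,0],0,1],[[0.027,-0.016,0],0,1],[[0.029,-0.015,0],0,1],[[0.029,-0.015,0],0,1],[[0.029,-0.013,0],0,1],[[0.029,-0.013,0],0,1],[[0.030,-0.010,0],0,1],[[0.030,-0.010,0],0,1]]' >/dev/null; python3 ck.py .25
python3 - <<'E'
from h import *
S=eyes.read_camera("side")
cv2.imwrite("pics/r1.png",cv2.resize(S["pixels"][230:350,250:370,::-1],(600,600),interpolation=cv2.INTER_CUBIC))
E
```

```text
phi -2.866 r 55.0 cwF 4.9 radF 0.8 fz 4.2 t 25.3 z 110.3
[0.022,-0.006] [0.022,-0.005] [0.023,-0.004] [0.023,-0.003] [0.023,-0.002]
```

View pics/r1.png

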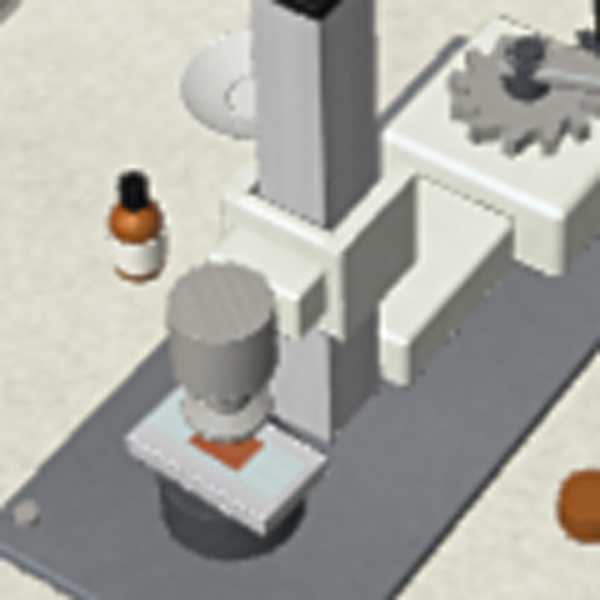

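The ram foot's lower rim is at crop v≈440 and its centre about 36 crop px above the patch centre, so roughly 22 mm of ram travel remains. The crank needs about 1.1 rad more.

```bash
python3 ck.py .35
```

```text
phi -2.869 r 55.0 cwF 6.9 radF 1.2 fz 5.0 t 25.4 z 110.3
[0.031,-0.008] [0.031,-0.006] [0.032,-0.004] [0.032,-0.002] [0.032,0.001]
```

```bash
python3 -m inch '[[[0.031,-0.008,0],0,1],[[0.031,-0.008,0],0,1],[[0.031,-0.006,0],0,1],[[0.031,-0.006,0],0,1],[[0.032,-0.004,0],0,1],[[0.032,-0.004,0],0,1],[[0.032,-0.002,0],0,1],[[0.032,-0.002,0],0,1],[[0.032,0.001,0],0,1],[[0.032,0.001,0],0,1]]' >/dev/null; python3 ck.py .3
```

```text
phi 3.069 r 54.9 cwF 5.4 radF 1.5 fz 3.9 t 26.6 z 110.3
[0.027,0.002] [0.027,0.004] [0.027,0.005] [0.027,0.007] [0.026,0.009]
```

```bash
python3 -m inch '[[[0.027,0.002,0],0,1],[[0.027,0.002,0],0,1],[[0.027,0.004,0],0,1],[[0.027,0.004,0],0,1],[[0.027,0.005,0],0,1],[[0.027,0.005,0],0,1],[[0.027,0.007,0],0,1],[[0.027,0.007,0],0,1],[[0.026,0.009,0],0,1],[[0.026,0.009,0],0,1]]' >/dev/null; python3 ck.py .1
```

```text
phi 2.769 r 54.9 cwF 4.7 radF 0.6 fz 2.8 t 27.9 z 110.3
[0.009,0.003] [0.009,0.003] [0.009,0.003] [0.008,0.004] [0.008,0.004]
```

```bash
cat > gate.py <<'E'
from h import *
s=env.state();p=np.array(s["eef_pos"])[:2]-[531.1,-86.5];a=np.arctan2(p[1],p[0]);f=s["ft_force"];c=f[0]*np.sin(a)-f[1]*np.cos(a)
print("phi %.3f r %.1f cwF %.1f radF %.1f t %.1f"%(a,np.hypot(*p),c,f[0]*np.cos(a)+f[1]*np.sin(a),s["t"]));raise SystemExit(c<3.2)
E
python3 -m inch '[[[0.0042,0.0017,0],0,1],[[0.0042,0.0017,0],0,1],[[0.0042,0.0017,0],0,1],[[0.0042,0.0017,0],0,1],[[0.0042,0.0017,0],0,1],[[0.0042,0.0017,0],0,1],[[0.0042,0.0017,0],0,1],[[0.0042,0.0017,0],0,1],[[0,0,0],0,1],[[0,0,0],0,1]]' >/dev/null; python3 gate.py &&
python3 -m inch '[[[0.0042,0.0019,0],0,1],[[0.0042,0.0019,0],0,1],[[0.0042,0.0019,0],0,1],[[0.0042,0.0019,0],0,1],[[0.0042,0.0019,0],0,1],[[0.0042,0.0019,0],0,1],[[0.0042,0.0019,0],0,1],[[0.0042,0.0019,0],0,1],[[0,0,0],0,1],[[0,0,0],0,1]]' >/dev/null; python3 gate.py
```

```text
phi 2.730 r 54.8 cwF 6.0 radF 1.4 t 29.1
phi 2.730 r 54.8 cwF 6.0 radF 1.4 t 29.1False
False
```

```bash
sed -i 's/SystemExit(c<3.2)/SystemExit(int(c<3.2))/' gate.py
python3 -m inch '[[[0.0042,0.0019,0],0,1],[[0.0042,0.0019,0],0,1],[[0.0042,0.0019,0],0,1],[[0.0042,0.0019,0],0,1],[[0.0042,0.0019,0],0,1],[[0.0042,0.0019,0],0,1],[[0.0042,0.0019,0],0,1],[[0.0042,0.0019,0],0,1],[[0,0,0],0,1],[[0,0,0],0,1]]' >/dev/null; python3 gate.py &&
python3 -m inch '[[[0.0041,0.0020,0],0,1],[[0.0041,0.0020,0],0,1],[[0.0041,0.0020,0],0,1],[[0.0041,0.0020,0],0,1],[[0.0041,0.0020,0],0,1],[[0.0041,0.0020,0],0,1],[[0.0041,0.0020,0],0,1],[[0.0041,0.0020,0],0,1],[[0,0,0],0,1],[[0,0,0],0,1]]' >/dev/null && python3 gate.py &&
python3 -m inch '[[[0.0040,0.0022,0],0,1],[[0.0040,0.0022,0],0,1],[[0.0040,0.0022,0],0,1],[[0.0040,0.0022,0],0,1],[[0.0040,0.0022,0],0,1],[[0.0040,0.0022,0],0,1],[[0.0040,0.0022,0],0,1],[[0.0040,0.0022,0],0,1],[[0,0,0],0,1],[[0,0,0],0,1]]' >/dev/null && python3 gate.py
```

```text
phi 2.689 r 54.9 cwF 6.4 radF 2.0 t 30.4
phi 2.649 r 54.9 cwF 7.0 radF 1.9 t 31.6
phi 2.609 r 54.8 cwF 6.5 radF 1.5 t 32.9
```

```bash
python3 -m inch '[[[0.0034,0.0021,0],0,1],[[0.0034,0.0021,0],0,1],[[0.0034,0.0021,0],0,1],[[0.0034,0.0021,0],0,1],[[0.0034,0.0021,0],0,1],[[0.0034,0.0021,0],0,1],[[0.0034,0.0021,0],0,1],[[0.0034,0.0021,0],0,1],[[0,0,0],0,1],[[0,0,0],0,1]]' >/dev/null; python3 gate.py &&
python3 -m inch '[[[0.0033,0.0022,0],0,1],[[0.0033,0.0022,0],0,1],[[0.0033,0.0022,0],0,1],[[0.0033,0.0022,0],0,1],[[0.0033,0.0022,0],0,1],[[0.0033,0.0022,0],0,1],[[0.0033,0.0022,0],0,1],[[0.0033,0.0022,0],0,1],[[0,0,0],0,1],[[0,0,0],0,1]]' >/dev/null && python3 gate.py &&
python3 -m inch '[[[0.0032,0.0024,0],0,1],[[0.0032,0.0024,0],0,1],[[0.0032,0.0024,0],0,1],[[0.0032,0.0024,0],0,1],[[0.0032,0.0024,0],0,1],[[0.0032,0.0024,0],0,1],[[0.0032,0.0024,0],0,1],[[0.0032,0.0024,0],0,1],[[0,0,0],0,1],[[0,0,0],0,1]]' >/dev/null && python3 gate.py
```

```text
phi 2.574 r 54.8 cwF 6.2 radF 2.5 t 34.1
phi 2.539 r 54.8 cwF 6.0 radF 1.9 t 35.4
phi 2.504 r 54.8 cwF 5.9 radF 2.8 t 36.6
```

```bash
python3 -m inch '[[[0.0027,0.0021,0],0,1],[[0.0027,0.0021,0],0,1],[[0.0027,0.0021,0],0,1],[[0.0027,0.0021,0],0,1],[[0.0027,0.0021,0],0,1],[[0.0027,0.0021,0],0,1],[[0.0027,0.0021,0],0,1],[[0.0027,0.0021,0],0,1],[[0,0,0],0,1],[[0,0,0],0,1]]' >/dev/null; python3 gate.py &&
python3 -m inch '[[[0.0026,0.0021,0],0,1],[[0.0026,0.0021,0],0,1],[[0.0026,0.0021,0],0,1],[[0.0026,0.0021,0],0,1],[[0.0026,0.0021,0],0,1],[[0.0026,0.0021,0],0,1],[[0.0026,0.0021,0],0,1],[[0.0026,0.0021,0],0,1],[[0,0,0],0,1],[[0,0,0],0,1]]' >/dev/null && python3 gate.py &&
python3 -m inch '[[[0.0026,0.0022,0],0,1],[[0.0026,0.0022,0],0,1],[[0.0026,0.0022,0],0,1],[[0.0026,0.0022,0],0,1],[[0.0026,0.0022,0],0,1],[[0.0026,0.0022,0],0,1],[[0.0026,0.0022,0],0,1],[[0.0026,0.0022,0],0,1],[[0,0,0],0,1],[[0,0,0],0,1]]' >/dev/null && python3 gate.py
```

```text
phi 2.474 r 54.8 cwF 5.8 radF 1.9 t 37.9
phi 2.444 r 54.8 cwF 5.1 radF 3.0 t 39.1
phi 2.414 r 54.8 cwF 6.3 radF 2.4 t 40.4
```

```bash
python3 -m inch '[[[0.0025,0.0023,0],0,1],[[0.0025,0.0023,0],0,1],[[0.0025,0.0023,0],0,1],[[0.0025,0.0023,0],0,1],[[0.0025,0.0023,0],0,1],[[0.0025,0.0023,0],0,1],[[0.0025,0.0023,0],0,1],[[0.0025,0.0023,0],0,1],[[0,0,0],0,1],[[0,0,0],0,1]]' >/dev/null; python3 gate.py &&
python3 -m inch '[[[0.0024,0.0024,0],0,1],[[0.0024,0.0024,0],0,1],[[0.0024,0.0024,0],0,1],[[0.0024,0.0024,0],0,1],[[0.0024,0.0024,0],0,1],[[0.0024,0.0024,0],0,1],[[0.0024,0.0024,0],0,1],[[0.0024,0.0024,0],0,1],[[0,0,0],0,1],[[0,0,0],0,1]]' >/dev/null && python3 gate.py &&
python3 -m inch '[[[0.0024,0.0024,0],0,1],[[0.0024,0.0024,0],0,1],[[0.0024,0.0024,0],0,1],[[0.0024,0.0024,0],0,1],[[0.0024,0.0024,0],0,1],[[0.0024,0.0024,0],0,1],[[0.0024,0.0024,0],0,1],[[0.0024,0.0024,0],0,1],[[0,0,0],0,1],[[0,0,0],0,1]]' >/dev/null && python3 gate.py
```

```text
phi 2.384 r 54.8 cwF 5.6 radF 3.7 t 41.6
phi 2.378 r 54.9 cwF -3.5 radF 3.1 t 42.9
```

The pull vanished at crank ≈ -4.51 rad and turned to a light 3.5 N push, so the ram is on the glass. I'll ease off the residual push and check.

```bash
python3 -m inch '[[[-0.002,-0.002,0],0,1],[[-0.002,-0.002,0],0,1],[[0,0,0],0,1],[[0,0,0],0,1],[[0,0,0],0,1],[[0,0,0],0,1],[[0,0,0],0,1],[[0,0,0],0,1],[[0,0,0],0,1],[[0,0,0],0,1]]' >/dev/null; python3 gate.py
```

```text
phi 2.379 r 54.8 cwF -1.7 radF 4.0 t 44.1
```

```bash
python3 -m inch '[[[0,0,0],0,0.2],[[0,0,0],0,0.2],[[0,0,0],0,0.2],[[0,0,0],0,0.2],[[0,0,-0.2],0,0.2],[[0,0,-0.5],0,0.2],[[0,0,-0.5],0,0.2],[[0,0,-0.5],0,0.2],[[0,0,0],0,0.2],[[0,0,0],0,0.2]]'
python3 - <<'E'
from h import *
S=eyes.read_camera("side")
cv2.imwrite("pics/f.png",cv2.resize(S["pixels"][190:350,240:440,::-1],(750,600),interpolation=cv2.INTER_CUBIC))
E
```

```text
t: 45.35
eef_pos: [491.4, -48.4, 211.4]
tcp_rot: [-3.141, 0.0, 1.571]
ft_force: [0.1, 0.4, 0.0]
opening: 0.401
grip_force: 0.0
```

View pics/f.png

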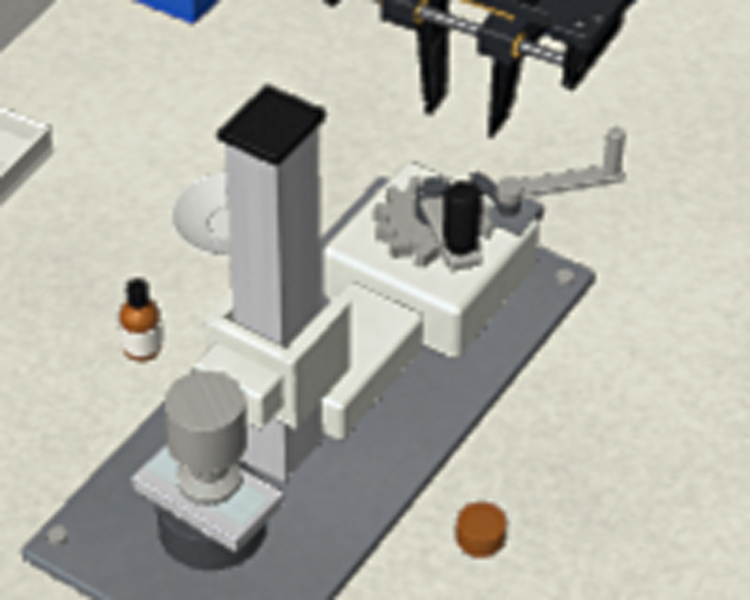

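The ram foot sits on the slide at crop (210, 485). The lever is still thrown, the pin is at (615, 155), the bystanders are where they were, and the gripper is clear.

```bash
python3 -c "
from cell import env
print(env.job_done())"
```

```text
the job is handed in; nothing more can be done
None
```

The ram is resting on the slide with its own weight: the trip lever is thrown, the pawl is out, and I let go of the crank only after the pull had vanished; the job was handed in at about 45 s.

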